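Clamp-check an imaging chamber and load the stage frame

ROBOT

A 6-joint arm with a two-finger parallel gripper is mounted at the origin on the work surface. World frame = base frame: x ahead of the robot, y to its left, z up, the work surface at z = 0. Lengths are in m, angles in rad, forces in N, time in s.
With the tool pointing down it reaches from about 0.35 to 0.975 m from the base axis. Payload 4.9 kg.
Tool frame: the origin (TCP) lies at the very end of the fingers, on their centre line; the grasp point (between the pads) lies 19 mm behind it; z points along the fingers, x is the direction in which the jaws open and shut, and the axes are right-handed (so a half turn about z gives the same grasp; the last joint's range is limited). The gripper opens to 85 mm and grips with 20 to 120 N. Pads are 22 mm wide; open, the fingers measure 114 mm over their backs; the gripper's body (76 mm by 85 mm) begins 54 mm behind the grasp point. The pads swing forward as they close: fully open they stand 13 mm farther back than shut.
Start: joints at [-1.463, 0.053, 1.613, -0, 1.476, -0.119], TCP at [0.141, -0.609, 0.231] pointing down, gripper open.
Joint ranges: [-3.01, 3.01], [-1.01, 2.22], [0.06, 2.58], [-1.02, 4.17], [0.09, 2.62], [-3.14, 3.14]. Speed limits (rad/s): [2.57, 2.57, 3.14, 3.14, 3.14, 3.14].

INTERFACE

Orientations are given as a rotation vector (axis times angle).
In Python, from station import readout, viewer, ctrl, nets gives the robot as it stands. The module is installed in compiled form; this text tells all that it offers.
- The arm moves only by the tool step_arm, never from a script. Its argument "moves" is a list that holds one entry, the list of rows, each a list of 4 numbers: the shift along the world's x, y, z in cm, then the turn about the world's z in rad. In form: [[[dx, dy, dz, yaw], ...]]. A call has 1 to 10 rows; each row shifts and turns the commanded pose from where the row before left it; what a row does not reach is not made up. A row lasts 1/12 s, in which the tool goes at most 41.7 mm and 7.16 degrees, less where a joint would pass 70% of its speed; a pose out of reach is approached as far as the arm can. A call is refused whole if a number of a shift passes 4.17 or a number of a turn 0.125, either way. A call with a gripper value outside its range is refused whole. "grip" is the closure, from 0 (fully open) to 1 (shut), set as the call begins (left out, the last holds). The fingers move at their own pace and stop on an object; "squeeze" is the grip in N (left out, the last holds). Time passes only in rows, so rows that do not move let the fingers close. It gives the time, the measured TCP pose, the force and the opening at its end, in the units of the state.
- readout.get_obs(): the state, without advancing time (a new reading comes with each control period).
- viewer.get_image(name): name is "scene" or "top"; returns the picture (420x560x3 uint8, blue, green, red); there is no depth.
- viewer.calibration(name): a dict with "camera_matrix" (3x3 intrinsics, pixels), "R" (3x3) and "t" (3): a world point X has camera coordinates R X + t. Camera axes: x right, y down, z forward; pixel columns grow to the right and rows downward; lengths in m; the calibration is good to about 2 mm. A picture is of the moment at which its call begins. calibration takes no time and is no camera call.
- ctrl.finish_job(): hands the job in, once; it reports no verdict.
Trained networks look in the newest picture that a camera, given by its name, has taken for a name from the list of things; names that differ only in an ending like _2 or _b are one class to them, and where a whole thing is asked for, a point or a joint stands for the part that bears it (a point fixed in the world has none). Each returns a list of dicts, best first, with "confidence" (0 to 1); they miss things now and then, are a little off and sometimes report something else, mostly with a low value. They report only what shows in the picture. A call takes as long as a camera call.
- nets.masks_of(camera, thing): "region" (420x560 bool, what is visible of it) and "box" ([left, top, right, bottom] in pixels, round what is visible of it).
- nets.pinpoint(camera, thing): "at" ([column, row] in pixels: a listed point, or the origin of a listed thing).
The state is a dict: "t": time; "q": joint angles; "dq": joint speeds; "effort": joint torques, N m; "tool_pos": TCP position; "tool_rot": TCP orientation; "contact_force": force on the tool from outside, world axes, zero at the start; "wrist_torque": the same for the moment, N m; "opening": finger opening in m.
Only numpy, scipy, OpenCV 4.12 (cv2) and the standard library are available. Lean on these libraries where they do the work, as an engineer would, in place of code of your own. Each camera call takes 0.05 s, during which the arm holds its last target. There are 200 camera calls.

TASK

Check the imaging chamber that lies in the sprung nest: swing the toggle clamp's handle over centre until it locks with its arm pressing on the chamber, let go of it for about two seconds so the gauge can settle, then swing the clamp fully back open. Then lift the chamber out and set it down gently, flat and fully home between the four corner pieces of the microscope stage frame, leaving the things around it where they are.

Things in the scene. Friction and masses are not known exactly. Their poses are not given: they have to be found in the camera images.
- fixture: Check nest with a toggle clamp, fixed to the bench: grey base plate 104 x 285 x 12 mm, long along its y. Origin: on the bench, under the clamp end of the nest, at half the plate's width; z up. The nest lies at y = -90 mm, the clamp from y = -4 to y = +52 mm (two steel side plates 44 mm wide over all, up to z = 84 mm), a small dial gauge at x = +44, y = +85 mm, up to z = 69 mm. The clamp's arm and handle swing in the plane x = 0.
- nest_floor (a point): Centre of the top of the nest's black sprung platform (40 x 100 mm), 30 mm above the bench, as it is when not pressed; axes as the fixture's. Steel L-shaped corner pieces stand around it (inside 62 x 114 mm, up to 12 mm above this point, legs 26 mm), so the chamber's long sides are free for 78 mm in the middle; free space below the chamber's edges down to the base plate, 18 mm lower.
- handle_hinge (a point): Hinge of the clamp's handle, on the fixture at x = 0, y = 31.7 mm, z = 62.7 mm; axes as the fixture's; the hinge axis is its x.
- handle_grip (a point): Point on the handle's middle line, 110 mm from the hinge and 20 mm short of the handle's end. The black grip is 20 mm wide along the hinge axis, 24 mm thick and 60 mm long (70 to 130 mm from the hinge). With the handle's joint at h, this point lies in the fixture's frame at y = 31.7 + 110 cos(0.35 + h), z = 62.7 + 110 sin(0.35 + h) mm.
- clamp_handle (a joint): Clamp handle angle, rad: 0 = fully open (handle points to the fixture's +y, 20 degrees above level; arm up, 8 degrees back past upright, its end 175 mm above the bench). It grows as the handle swings up and over towards the nest and the arm comes down: its pad meets the chamber at about 1.15, dead centre is 1.45, the stop, where it stays locked, 1.53. It takes under 5 N at the grip.
- nest_platform (a joint): How far the sprung platform is pressed down, m: 0 free, about 0.004 when the clamp is locked on the chamber.
- chamber_center (a point): Centre of the imaging chamber, a loose grey block 58 x 110 x 30 mm (x, y, z; long along its y), 15 mm above its underside, with two glass windows and a steel plate on top; about 0.22 kg. It starts in the nest. It is taken across its 58 mm width.
- frame_floor (a point): Centre of the stage frame's floor, 8 mm above the bench: the frame is a dark steel plate 104 x 156 x 8 mm, long along its y, z up, fixed to the bench, with four steel L-shaped corner pieces (inside 66 x 118 mm, 10 mm high above this point, legs 26 mm). The chamber goes flat on it, long side along the frame's y, either way round. A plain tray of the same outline with a low rim, no corner pieces, stands near it and is not the frame.
- slide_tray: Plain low open tray 104 x 156 x 16 mm, fixed; origin under its centre. Not used.
- reagent: Brown bottle, 52 mm across, 120 mm high, bystander; origin under its centre.
- jar: White jar, 64 mm across, 75 mm high, bystander; origin under its centre.
- beaker: Glass beaker, 72 mm across, 90 mm high, bystander; origin under its centre.
- dish: Clear flat round dish, 70 mm across, 16 mm high, bystander; origin under its centre.
- brush: Small brush 160 mm long lying on the bench, bystander.

How it is judged:
By the outcome, as a careful person would: the job done as asked, in the order asked, and still so for the second after the job is handed in, with the robot touching nothing.
It also fails if it takes over 64 s, if anything falls off the work surface, if the arm or the gripper's body presses on something with over 40 N, if the wrist force passes 120 N, or if a joint passes its speed limit or range.

## Working session

There is one attempt and no reset: what is moved stays moved. The work goes in short steps, Python scripts to look and compute and a tool call to move; the robot and the scene stay as the last step left them, time stands still between calls to the robot, and variables do not carry over. Pictures are saved under pics/ and viewed, about 8 in all and at most 12, crops included, and the job is handed in when it is done.

Besides the shell and the picture viewer there is one more tool, called as a command line: name --argument value ..., lists and objects as JSON in quotes. step_arm: Moves the arm, as the interface text tells. Its arguments: {"type":"object","properties":{"moves":{"type":"array","items":{"type":"array","items":{"type":"array","items":{"type":"number"}}}},"grip":{"type":"number"},"squeeze":{"type":"number"}},"required":["moves"]}

```bash
mkdir -p pics
cat > h.py <<'E'
import numpy as np, cv2
from station import readout, viewer, ctrl, nets
def cal(n):
    c=viewer.calibration(n); return np.array(c["camera_matrix"]),np.array(c["R"]),np.array(c["t"]).ravel()
def back(n,px,z):
    K,R,t=cal(n); d=R.T@np.linalg.inv(K)@np.array([px[0],px[1],1.]); o=-R.T@t
    return o+d*(z-o[2])/d[2]
def proj(n,X):
    K,R,t=cal(n); p=K@(R@np.asarray(X,float)+t); return p[:2]/p[2]
E
python3 - <<'E'
from h import *
for n in("scene","top"):
    cv2.imwrite(f"pics/{n}0.png",viewer.get_image(n))
    K,R,t=cal(n); print(n,"cam at",(-R.T@t).round(3), K[0,0])
    for th,z in(("fixture",0),("nest_floor",.03),("handle_hinge",.0627),("handle_grip",.1),("chamber_center",.045),("frame_floor",.008),("slide_tray",0),("reagent",0),("jar",0),("beaker",0),("dish",0),("brush",0)):
        for r in nets.pinpoint(n,th)[:2]: print(th,np.round(r["at"],1),round(r["confidence"],2),back(n,r["at"],z)[:2].round(4))
o=readout.get_obs();print(o["t"],o["tool_pos"],o["tool_rot"],o["opening"])
E
```

```text
scene cam at [1.378 0.718 0.771] 444.93368206368797
fixture [305.7 233.8] 0.75 [0.527  0.1002]
nest_floor [284.5 212.7] 0.83 [0.5169 0.0105]
handle_hinge [313.8 219.2] 0.86 [0.5263 0.1254]
handle_grip [339.5 226.1] 0.74 [0.5528 0.2266]
chamber_center [281.3 209.3] 0.87 [0.5266 0.0059]
frame_floor [191.4 189. ] 0.82 [ 0.5854 -0.338 ]
reagent [193.1 238.7] 0.95 [ 0.7568 -0.1298]
reagent [243.3 268.2] 0.27 [0.7556 0.069 ]
jar [294.5 295.1] 0.78 [0.746  0.2342]
beaker [247.7 266.3] 0.69 [0.7426 0.0725]
beaker [280.7 210.8] 0.6 [ 0.4816 -0.0341]
dish [271.7 187.8] 0.78 [ 0.3928 -0.1495]
brush [389.3 305.4] 0.62 [0.6256 0.4286]
top cam at [0.537 0.053 1.057] 432.48990989127105
fixture [261.7 227.4] 0.79 [0.5361 0.0956]
nest_floor [245.3 229.1] 0.68 [0.5319 0.1334]
nest_floor [298.7 236.8] 0.58 [0.5142 0.0066]
handle_hinge [246.2 229.2] 0.55 [0.5319 0.1287]
handle_grip [200.8 218.3] 0.9 [0.5559 0.2268]
chamber_center [298.8 236.4] 0.95 [0.5154 0.007 ]
chamber_center [200.4 216.4] 0.64 [0.5614 0.2378]
frame_floor [437.6 201.3] 0.96 [ 0.6007 -0.3298]
jar [206.9 141.6] 0.62 [0.7469 0.2317]
beaker [274.4 145.5] 0.85 [0.7374 0.0653]
dish [122.5 189.2] 0.71 [0.6288 0.4389]
dish [363.4 288.2] 0.67 [ 0.3896 -0.1518]
brush [126.4 192.7] 0.57 [0.6201 0.4291]
1.3 [ 0.14051767 -0.60897842  0.23130314] [ 2.45852443e+00 -1.95576175e+00 -4.49613166e-05] 0.08527838721960908
```

View pics/scene0.png

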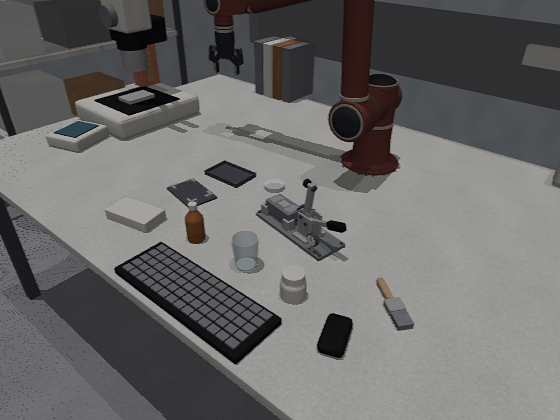

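View pics/top0.png

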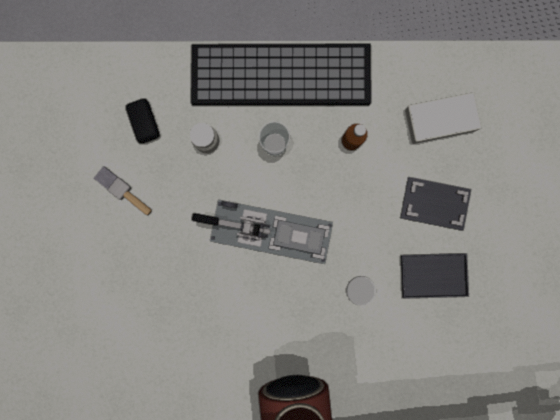

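Scene: fixture with clamp at about (300,225), dark frame with corners at (191,190), tray at (230,173). Top: fixture (212–333, 200–262), chamber (299,236), frame (437,202), plain tray (434,275). I'll refine the yaw angles and positions from outlines.

```bash
cat > m.py <<'E'
from h import *
def rect(n,th,z,i=0):
    r=nets.masks_of(n,th)
    if not r: return None
    m=r[i]["region"].astype(np.uint8)
    c=max(cv2.findContours(m,0,1)[0],key=cv2.contourArea)[:,0]
    P=np.array([back(n,p,z)[:2]*1000 for p in c],np.float32)
    (cx,cy),(w,h),a=cv2.minAreaRect(P)
    b=cv2.boxPoints(((cx,cy),(w,h),a)); e=max((b[1]-b[0],b[2]-b[1]),key=np.linalg.norm)
    if e[1]<0:e=-e
    return round(r[i]["confidence"],2),round(cx,1),round(cy,1),round(w,1),round(h,1),"yaw",round(float(np.arctan2(-e[0],e[1])),3),b.round(0).tolist()
E
python3 - <<'E'
from m import *
im=viewer.get_image("top")
for th,z in(("fixture",.012),("chamber_center",.06),("frame_floor",.008),("slide_tray",.016)): print(th,rect("top",th,z))
K=[]
def crop(x0,y0,x1,y1): return cv2.resize(im[y0:y1,x0:x1],None,fx=5,fy=5,interpolation=cv2.INTER_CUBIC)
cv2.imwrite("pics/c1.png",crop(190,195,340,270)); cv2.imwrite("pics/c2.png",crop(395,170,480,235))
E
```

```text
fixture (0.59, 532.2, 99.3, 340.5, 106.2, 'yaw', -0.194, [[447.0, -58.0], [551.0, -78.0], [617.0, 256.0], [513.0, 277.0]])
chamber_center (0.64, 551.5, 199.9, 114.9, 20.6, 'yaw', -0.184, [[531.0, 145.0], [551.0, 142.0], [572.0, 255.0], [552.0, 258.0]])
frame_floor (0.83, 596.4, -324.5, 158.6, 104.6, 'yaw', -0.195, [[530.0, -392.0], [632.0, -412.0], [663.0, -257.0], [561.0, -237.0]])
slide_tray (0.64, 423.4, -316.7, 109.3, 163.4, 'yaw', 0.031, [[366.0, -237.0], [371.0, -400.0], [480.0, -397.0], [475.0, -233.0]])
```

View pics/c1.png

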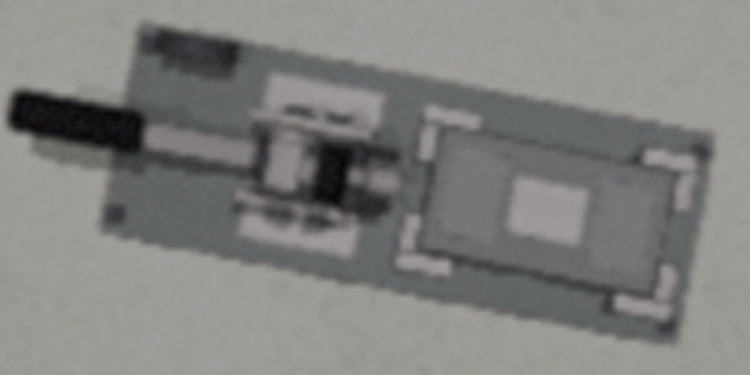

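View pics/c2.png

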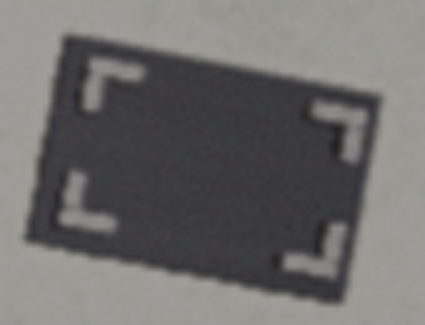

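Crop 1: chamber top corners (440,130),(672,172),(652,290),(420,248), plate corners (140,22),(712,130),(678,342),(103,232), handle grip (12–142, 90–150). Crop 2: frame plate corners (66,35),(382,97),(345,303),(26,240). Everything is turned by about -0.19 rad.

Run:
```python
from m import *
def q(pts,o,z):
    P=np.array([back("top",((x+.5)/5-.5+o[0],(y+.5)/5-.5+o[1]),z)[:2]*1000 for x,y in pts])
    e1=P[0]-P[1]; e2=P[3]-P[2]; s=P[0]-P[3]
    print(P.mean(0).round(1),[round(float(np.linalg.norm(v)),1) for v in(e1,e2,s,P[1]-P[2])],[round(float(np.arctan2(-v[0],v[1])),3) for v in(e1,e2)],round(float(np.arctan2(s[1],s[0])),3))
q([(440,130),(672,172),(652,290),(420,248)],(190,195),.06)
q([(140,22),(712,130),(678,342),(103,232)],(190,195),.012)
q([(66,35),(382,97),(345,303),(26,240)],(395,170),.008)
psi=-.19
for c in [(.515,.007)]:
  f=np.array(c)+.09*np.array([-np.sin(psi),np.cos(psi)]); print("origin",f)
  for h in np.arange(0,1.54,.17):
    y=(31.7+110*np.cos(.35+h))/1000; z=(62.7+110*np.sin(.35+h))/1000
    print(round(h,2),(f+y*np.array([-np.sin(psi),np.cos(psi)])).round(4),round(z,4))
# scene check of several points
for n,X in(("grip",(.5575,.2277,.1004)),("ch",(.515,.007,.045)),("fr",(.598,-.327,.008))): print(n,proj("scene",X).round(1),proj("top",X).round(1))
```

```text
[515.3   7.8] [108.5, 108.3, 55.1, 55.0] [-0.176, -0.175] -0.164
[527.9  72.4] [281.6, 282.4, 103.2, 103.3] [-0.184, -0.184] -0.167
[ 595.8 -324.8] [154.9, 155.9, 101.5, 101.4] [-0.193, -0.193] -0.198
origin [0.5319973  0.09538038]
0.0 [0.5575 0.228 ] 0.1004
0.17 [0.556  0.2203] 0.1174
0.34 [0.554  0.2098] 0.1327
0.51 [0.5515 0.197 ] 0.1461
0.68 [0.5487 0.1821] 0.157
0.85 [0.5455 0.1657] 0.1652
1.02 [0.5421 0.1481] 0.1705
1.19 [0.5386 0.1298] 0.1726
1.36 [0.5351 0.1115] 0.1716
1.53 [0.5317 0.0936] 0.1675
grip [338.9 226.9] [200.4 217.6]
ch [284.1 207.8] [298.8 236.6]
fr [190.6 191.6] [436.4 202.4]
```

step_arm --moves '[[[2.6, 3.0, 0, 0.116], [2.6, 3.0, 0, 0.116], [2.6, 3.0, 0, 0.116], [2.6, 3.0, 0, 0.116], [2.6, 3.0, 0, 0.116], [2.6, 3.0, 0, 0.116], [2.6, 3.0, 0, 0.116], [2.6, 3.0, 0, 0.116], [2.6, 3.0, 0, 0.116], [2.6, 3.0, 0, 0.116]]]' --grip 0.25 --squeeze 30

```text
t: 2.38
tool_pos: [0.4015, -0.3074, 0.2316]
tool_rot: [3.128, -0.28, 0.001]
contact_force: [0.1, 0.1, 0.2]
opening: 0.0643
```

step_arm --moves '[[[1.1, 3.8, 0, 0], [1.1, 3.8, 0, 0], [1.1, 3.8, 0, 0], [1.1, 3.8, 0, 0], [1.1, 3.8, 0, 0], [1.1, 3.8, 0, 0], [1.1, 3.8, 0, 0], [1.1, 3.8, 0, 0], [1.1, 3.8, 0, 0], [1.1, 3.8, 0, 0]]]'

```text
t: 3.22
tool_pos: [0.5107, 0.0731, 0.2317]
tool_rot: [3.128, -0.288, 0.002]
contact_force: [0.1, -0.5, 0.6]
opening: 0.0642
```

step_arm --moves '[[[1.1, 3.8, 0, 0], [1.1, 3.8, 0, 0], [1.1, 3.8, 0, 0], [1.1, 3.8, 0, 0], [0.1, 0.3, -2, 0], [0, 0, -3, 0], [0, 0, -3, 0], [0, 0, 0, 0]]]'

```text
t: 3.88
tool_pos: [0.5512, 0.2253, 0.1439]
tool_rot: [3.124, -0.287, -0.018]
contact_force: [-1.3, -0.9, -1.7]
opening: 0.0639
```

Run:
```python
from m import *
o=readout.get_obs();print(o["t"],o["tool_pos"])
im=viewer.get_image("top"); s=viewer.get_image("scene")
a=cv2.resize(im[165:270,160:310],(750,525),interpolation=2)[:300]; b=cv2.resize(s[150:260,255:405],(600,440),interpolation=2)
a=cv2.resize(im[190:250,160:310],(750,300),interpolation=2); b=cv2.resize(s[150:250,235:485],(750,300),interpolation=2)
cv2.imwrite("pics/g1.png",np.vstack([a,b]))
```

```text
3.8833 [0.55124212 0.2253054  0.14387324]
```

View pics/g1.png

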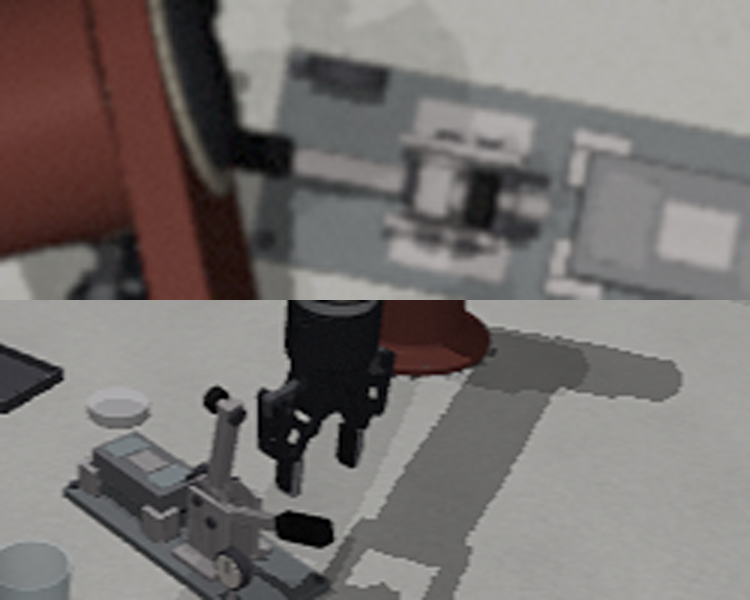

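Lower view: open fingers' tips at (290,490) and (350,462) of the crop straddle the black grip (305,528), slightly above it. I'll let it settle, then lower.

step_arm --moves '[[[0, 0, 0, 0], [0, 0, 0, 0], [0, 0, 0, 0]]]'

```text
t: 4.23
tool_pos: [0.557, 0.2262, 0.1541]
tool_rot: [-3.127, 0.289, -0.006]
contact_force: [-0.2, 0.0, 0.4]
opening: 0.0639
```

step_arm --moves '[[[-0.1, 0.1, -1.5, 0], [0, 0, -1.5, 0], [0, 0, -1.5, 0], [0, 0, -1.5, 0], [0, 0, -0.8, 0], [0, 0, 0, 0], [0, 0, 0, 0], [0, 0, 0, 0]]]'

```text
t: 4.9
tool_pos: [0.5556, 0.2273, 0.0849]
tool_rot: [-3.127, 0.289, -0.004]
contact_force: [-0.6, 0.4, -0.0]
opening: 0.0642
```

step_arm --moves '[[[0, 0, 0, 0], [0, 0, 0, 0], [0, 0, 0, 0], [0, 0, 0, 0], [0, 0, 0, 0], [0, 0, 0, 0]]]' --grip 1 --squeeze 25

```text
t: 5.4
tool_pos: [0.5561, 0.2269, 0.0843]
tool_rot: [-3.127, 0.29, -0.006]
contact_force: [5.0, -1.1, -0.1]
opening: 0.0199
```

step_arm --moves '[[[-0.04, -0.385, 0.85, 0], [-0.04, -0.385, 0.85, 0], [-0.095, -0.525, 0.765, 0], [-0.095, -0.525, 0.765, 0], [-0.115, -0.64, 0.67, 0], [-0.115, -0.64, 0.67, 0], [-0.135, -0.75, 0.545, 0], [-0.135, -0.75, 0.545, 0], [-0.15, -0.82, 0.41, 0], [-0.15, -0.82, 0.41, 0]]]'

```text
t: 6.23
tool_pos: [0.5439, 0.1641, 0.1484]
tool_rot: [-3.128, 0.289, -0.001]
contact_force: [5.2, -0.2, -5.9]
opening: 0.0195
```

step_arm --moves '[[[-0.1, -0.885, 0.265, 0], [-0.1, -0.885, 0.265, 0], [-0.165, -0.91, 0.105, 0], [-0.165, -0.91, 0.105, 0], [-0.167, -0.92, -0.05, 0], [-0.167, -0.92, -0.05, 0], [-0.163, -0.895, -0.2, 0], [-0.163, -0.895, -0.2, 0], [0, 0, 0, 0], [0, 0, 0, 0]]]'

```text
t: 7.07
tool_pos: [0.5299, 0.0916, 0.1505]
tool_rot: [3.127, -0.289, -0.008]
contact_force: [-7.2, 1.2, 3.3]
opening: 0.0196
```

step_arm --moves '[[[-0.15, -0.2, -0.05, 0], [-0.04, -0.2, -0.05, 0], [-0.04, -0.2, -0.05, 0], [0, 0, 0, 0], [0, 0, 0, 0]]]'

```text
t: 7.48
tool_pos: [0.5289, 0.0862, 0.1488]
tool_rot: [3.128, -0.289, -0.003]
contact_force: [-3.9, 1.4, 1.3]
opening: 0.0194
```

Run:
```python
from m import *
for r in nets.pinpoint("scene","handle_grip")[:2]: print(r)
s=viewer.get_image("scene")
cv2.imwrite("pics/g2.png",cv2.resize(s[140:265,245:395],(750,600),interpolation=2)[:,:])
```

```text
{'at': [338.2, 225.7], 'confidence': 0.57}
{'at': [284.4, 212.3], 'confidence': 0.31}
```

View pics/g2.png

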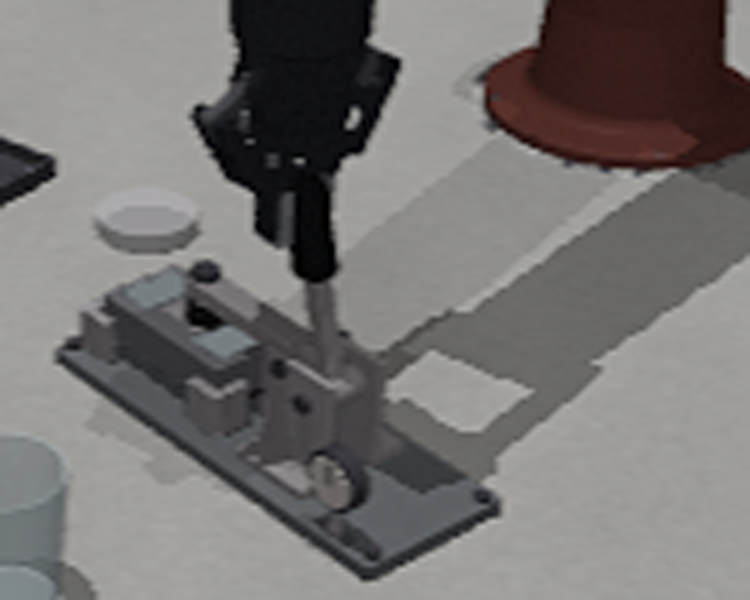

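Clamp arm lies on the chamber; the handle (310,270) leans toward the nest, past upright. Push a bit further to feel the stop.

step_arm --moves '[[[-0.06, -0.25, -0.1, 0], [-0.06, -0.25, -0.1, 0], [-0.06, -0.25, -0.1, 0], [0, 0, 0, 0], [0, 0, 0, 0]]]'

```text
t: 8.0
tool_pos: [0.528, 0.0813, 0.1468]
tool_rot: [-3.123, 0.287, -0.0]
contact_force: [-3.7, 11.9, 3.8]
opening: 0.0194
```

step_arm --moves '[[[0.05, 0.25, 0.05, 0], [0, 0, 0, 0], [0, 0, 0, 0], [0, 0, 0, 0], [0, 0, 0, 0], [0, 0, 0, 0], [0, 0, 0, 0], [0, 0, 0, 0], [0, 0, 0, 0], [0, 0, 0, 0]]]' --grip 0.25

```text
t: 8.83
tool_pos: [0.5283, 0.0814, 0.1465]
tool_rot: [3.128, -0.289, 0.0]
contact_force: [-0.5, 0.3, 1.5]
opening: 0.0639
```

step_arm --moves '[[[0, 0, 0, 0], [0, 0, 0, 0], [0, 0, 0, 0], [0, 0, 0, 0], [0, 0, 0, 0], [0, 0, 0, 0], [0, 0, 0, 0], [0, 0, 0, 0], [0, 0, 0, 0], [0, 0, 0, 0]]]'

```text
t: 9.67
tool_pos: [0.5283, 0.0814, 0.1465]
tool_rot: [3.128, -0.289, -0.0]
contact_force: [-0.3, -0.6, -0.2]
opening: 0.0642
```

Run:
```python
from m import *
s=viewer.get_image("scene")
cv2.imwrite("pics/g3.png",cv2.resize(s[150:250,260:370],(660,600),interpolation=2))
```

```text
(no output)
```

View pics/g3.png

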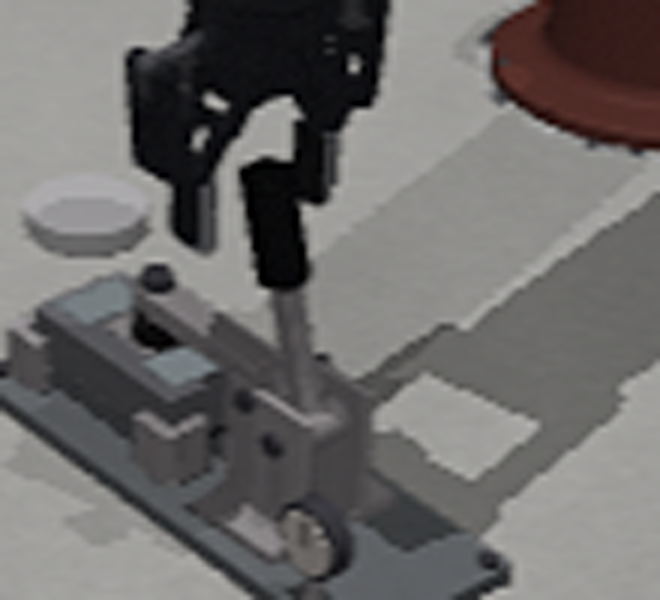

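step_arm --moves '[[[0, 0, 0, 0], [0, 0, 0, 0], [0, 0, 0, 0], [0, 0, 0, 0], [0, 0, 0, 0], [0, 0, 0, 0], [0, 0, 0, 0], [0, 0, 0, 0]]]'

```text
t: 10.38
tool_pos: [0.5283, 0.0814, 0.1465]
tool_rot: [3.128, -0.289, -0.0]
contact_force: [0.8, 0.9, 0.3]
opening: 0.0641
```

Handle stays locked on its own (top at (265,165)), fingers clear on both sides, arm on the chamber. Check where the grip really is before regrasping.

Run:
```python
from h import *
o=np.array([.5316,.096]);d=np.array([.179,.984])
for h in(1.35,1.45,1.53):
  for r in(70,110,130):
    y=.0317+r/1e3*np.cos(.35+h);z=.0627+r/1e3*np.sin(.35+h)
    p=proj("scene",(*(o+y*d),z)); print(h,r,((p-[260,150])*6).round(0))
print("tcp,grasp",((proj("scene",(.5283,.0814,.1465))-[260,150])*6).round(0),((proj("scene",(.5283,.0814,.1655))-[260,150])*6).round(0))
```

```text
1.35 70 [305. 292.]
1.35 110 [302. 212.]
1.35 130 [300. 171.]
1.45 70 [295. 288.]
1.45 110 [285. 206.]
1.45 130 [280. 165.]
1.53 70 [287. 286.]
1.53 110 [272. 203.]
1.53 130 [265. 161.]
tcp,grasp [252. 231.] [254. 196.]
```

Picture agrees with h = 1.53 (locked). Shift the fingers back onto the grip centre, close, and swing back open.

step_arm --moves '[[[0.1, 0.6, 0.1, 0], [0.1, 0.55, 0.1, 0], [0, 0, 0, 0], [0, 0, 0, 0]]]'

```text
t: 10.72
tool_pos: [0.5305, 0.0934, 0.1487]
tool_rot: [3.128, -0.287, 0.0]
contact_force: [-0.1, -0.6, -0.2]
opening: 0.0641
```

step_arm --moves '[[[0, 0, 0, 0], [0, 0, 0, 0], [0, 0, 0, 0], [0, 0, 0, 0], [0, 0, 0, 0], [0, 0, 0, 0]]]' --grip 1 --squeeze 35

```text
t: 11.22
tool_pos: [0.5301, 0.0929, 0.1485]
tool_rot: [-3.128, 0.289, 0.001]
contact_force: [-2.6, 0.2, 1.1]
opening: 0.0198
```

step_arm --moves '[[[0.16, 0.895, 0.2, 0], [0.16, 0.895, 0.2, 0], [0.167, 0.92, 0.05, 0], [0.167, 0.92, 0.05, 0], [0.165, 0.91, -0.1, 0], [0.165, 0.91, -0.1, 0], [0.16, 0.885, -0.265, 0], [0.16, 0.885, -0.265, 0], [0, 0, 0, 0]]]'

```text
t: 11.97
tool_pos: [0.5444, 0.1665, 0.1459]
tool_rot: [-3.128, 0.287, -0.003]
contact_force: [5.1, -3.4, -2.0]
opening: 0.0197
```

step_arm --moves '[[[0.15, 0.82, -0.41, 0], [0.15, 0.82, -0.41, 0], [0.135, 0.75, -0.545, 0], [0.135, 0.75, -0.545, 0], [0.115, 0.64, -0.67, 0], [0.115, 0.64, -0.67, 0], [0.095, 0.525, -0.765, 0], [0.095, 0.525, -0.765, 0], [0.07, 0.385, -0.85, 0], [0.07, 0.385, -0.85, 0]]]'

```text
t: 12.8
tool_pos: [0.5567, 0.2296, 0.0826]
tool_rot: [-3.125, 0.288, -0.007]
contact_force: [4.3, -0.9, 4.2]
opening: 0.0197
```

step_arm --moves '[[[0, 0, -0.2, 0], [0, 0, -0.2, 0], [0, 0, -0.2, 0], [0, 0, 0, 0], [0, 0, 0, 0]]]'

```text
t: 13.22
tool_pos: [0.5571, 0.2312, 0.0774]
tool_rot: [-3.121, 0.288, -0.009]
contact_force: [6.0, 6.7, 4.3]
opening: 0.0196
```

step_arm --moves '[[[0, 0, -0.2, 0], [0, 0, -0.2, 0], [0, 0, 0, 0], [0, 0, 0, 0]]]'

```text
t: 13.55
tool_pos: [0.5572, 0.2321, 0.0737]
tool_rot: [-3.119, 0.288, -0.01]
contact_force: [5.2, 8.9, 4.7]
opening: 0.0198
```

step_arm --moves '[[[0, -0.2, 0.2, 0], [0, 0, 0, 0], [0, 0, 0, 0], [0, 0, 0, 0], [0, 0, 2, 0], [0, 0, 3, 0], [0, 0, 4, 0], [0, 0, 4, 0], [0, 0, 2, 0], [0, 0, 0, 0]]]' --grip 0.25

```text
t: 14.38
tool_pos: [0.5575, 0.2264, 0.2305]
tool_rot: [-3.124, 0.288, -0.016]
contact_force: [0.8, 0.5, 0.4]
opening: 0.0637
```

Run:
```python
from h import *
s=viewer.get_image("scene")
cv2.imwrite("pics/g4.png",cv2.resize(s[150:250,250:360],(660,600),interpolation=2))
o=np.array([.5316,.096]);d=np.array([.179,.984])
for h in(0,.05,.1):
  for r in(70,110,130):
    y=.0317+r/1e3*np.cos(.35+h);z=.0627+r/1e3*np.sin(.35+h)
    p=proj("scene",(*(o+y*d),z)); print(h,r,((p-[250,150])*6).round(0))
for th in("handle_grip","chamber_center","nest_floor"):
  for n,z in(("scene",0),):
    for r in nets.pinpoint(n,th)[:1]: print(th,r)
```

```text
0 70 [475. 448.]
0 110 [538. 461.]
0 130 [570. 468.]
0.05 70 [473. 441.]
0.05 110 [535. 449.]
0.05 130 [568. 454.]
0.1 70 [471. 433.]
0.1 110 [532. 437.]
0.1 130 [564. 439.]
handle_grip {'at': [338.1, 226.8], 'confidence': 0.53}
chamber_center {'at': [283.0, 210.2], 'confidence': 0.83}
nest_floor {'at': [227.0, 174.2], 'confidence': 0.74}
```

View pics/g4.png

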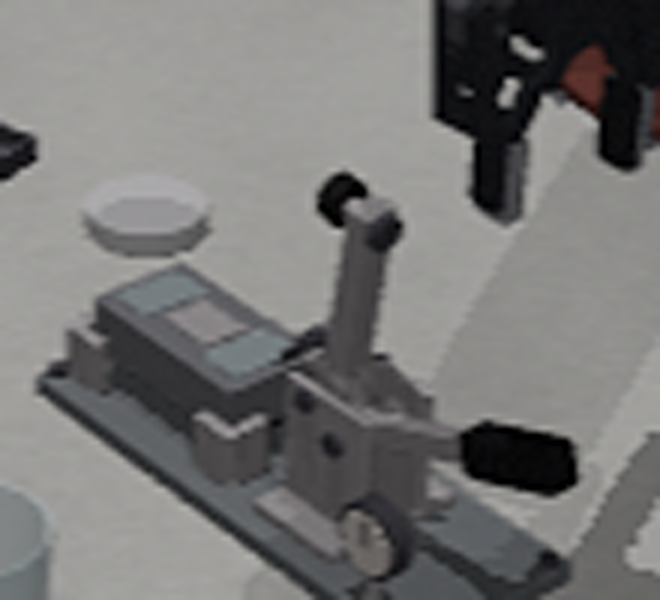

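Clamp fully open: grip end at (575,468), as predicted for h = 0, arm upright and chamber still in the nest. Go to the chamber.

step_arm --moves '[[[-0.7, -3.65, 0, 0], [-0.7, -3.65, 0, 0], [-0.7, -3.65, 0, 0], [-0.7, -3.65, 0, 0], [-0.7, -3.65, 0, 0], [-0.75, -3.65, 0, 0], [0, 0, -3, 0], [0, 0, -3, 0], [0, 0, -3, 0], [0, 0, 0, 0]]]' --grip 0

```text
t: 15.42
tool_pos: [0.5058, 0.0069, 0.124]
tool_rot: [-3.127, 0.29, 0.026]
contact_force: [-1.3, 0.0, -0.9]
opening: 0.0854
```

step_arm --moves '[[[0, 0, 0, 0], [0, 0, 0, 0]]]'

```text
t: 15.58
tool_pos: [0.5123, 0.0066, 0.1337]
tool_rot: [-3.128, 0.288, 0.001]
contact_force: [-0.3, 0.3, 1.1]
opening: 0.0853
```

Run:
```python
from h import *
s=viewer.get_image("scene")
cv2.imwrite("pics/g5.png",cv2.resize(s[150:250,230:340],(660,600),interpolation=2))
p=readout.get_obs()["tool_pos"];print(p)
for X in(p,(p[0],p[1],.06)): print(((proj("scene",X)-[230,150])*6).round(0))
```

```text
[0.51313301 0.00660362 0.13492307]
[328. 188.]
[327. 320.]
```

View pics/g5.png

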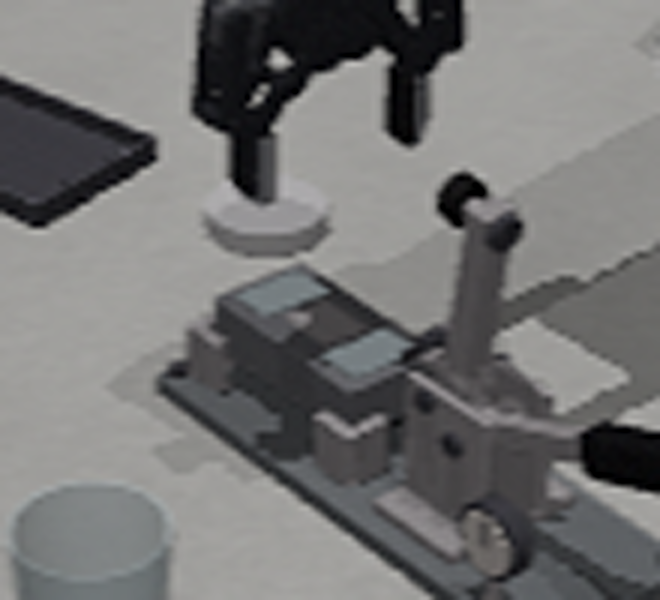

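Fingers hang over the chamber, its top centre near (320,330) against the projected (327,320); within a few mm. Lower.

step_arm --moves '[[[0.2, 0.1, -1.5, 0], [0, 0, -1.5, 0], [0, 0, -1.5, 0], [0, 0, -1.5, 0], [0, 0, -1.5, 0], [0, 0, -1.5, 0], [0, 0, -1.0, 0], [0, 0, -0.7, 0], [0, 0, 0, 0], [0, 0, 0, 0]]]'

```text
t: 16.47
tool_pos: [0.5148, 0.0075, 0.0272]
tool_rot: [3.128, -0.288, 0.002]
contact_force: [0.6, 0.6, -0.7]
opening: 0.0855
```

step_arm --moves '[[[0, 0, 0, 0], [0, 0, 0, 0], [0, 0, 0, 0], [0, 0, 0, 0], [0, 0, 0, 0], [0, 0, 0, 0]]]' --grip 1 --squeeze 30

```text
t: 16.97
tool_pos: [0.5149, 0.0074, 0.0272]
tool_rot: [3.128, -0.289, 0.003]
contact_force: [0.8, 1.1, 3.1]
opening: 0.0575
```

step_arm --moves '[[[0, 0, 0.5, 0], [0, 0, 0.7, 0], [0, 0, 1, 0], [0, 0, 1.5, 0], [0, 0, 1.5, 0], [0, 0, 1.5, 0], [0, 0, 1.5, 0], [0, 0, 1, 0], [0, 0, 0, 0], [0, 0, 0, 0]]]' --squeeze 50

```text
t: 17.8
tool_pos: [0.5144, 0.0075, 0.119]
tool_rot: [3.128, -0.289, 0.002]
contact_force: [-0.4, 0.1, -2.4]
opening: 0.0573
```

step_arm --moves '[[[0.5, -2, 0, 0], [0.6, -2.5, 0, 0], [0.6, -2.5, 0, 0], [0.6, -2.5, 0, 0], [0.6, -2.5, 0, 0], [0.6, -2.5, 0, 0], [0.6, -2.5, 0, 0], [0.6, -2.5, 0, 0], [0.6, -2.5, 0, 0], [0.6, -2.5, 0, 0]]]'

```text
t: 18.63
tool_pos: [0.5723, -0.2382, 0.1163]
tool_rot: [-3.127, 0.289, 0.005]
contact_force: [0.6, 0.1, -2.4]
opening: 0.0571
```

step_arm --moves '[[[0.6, -2.3, 0, -0.012], [0.6, -2.3, 0, 0], [0.6, -2.2, 0, 0], [0.4, -1.5, 0, 0], [0.1, -0.5, 0, 0], [0, 0, -2, 0], [0, 0, -2, 0], [0, 0, 0, 0], [0, 0, 0, 0], [0, 0, 0, 0]]]'

```text
t: 19.47
tool_pos: [0.5961, -0.3249, 0.0785]
tool_rot: [-3.126, 0.307, 0.001]
contact_force: [0.7, 0.3, -1.2]
opening: 0.0573
```

Run:
```python
from m import *
s=viewer.get_image("scene"); t=viewer.get_image("top")
o=readout.get_obs();print(o["t"],o["tool_pos"],o["tool_rot"])
a=cv2.resize(s[140:220,140:250],(770,560)[0:2],interpolation=2)
cv2.imwrite("pics/g6.png",a)
K=lambda X:((proj("scene",X)-[140,140])*7).round(0)
c=np.array([.5958,-.3248]);ps=-.194;ex=np.array([np.cos(ps),np.sin(ps)]);ey=np.array([-np.sin(ps),np.cos(ps)])
for i in(-1,1):
  for j in(-1,1): print("frame plate",K((*(c+i*.052*ex+j*.078*ey),.008)))
p=o["tool_pos"]
for i in(-1,1):
  for j in(-1,1): print("chamber top",K((*(p[:2]+i*.029*ex+j*.055*ey),p[2]+.033)))
```

```text
19.5667 [ 0.5969875  -0.32564155  0.08004341] [ 3.12546198 -0.30660129  0.00320728]
frame plate [376. 264.]
frame plate [543. 393.]
frame plate [185. 329.]
frame plate [345. 468.]
chamber top [331. 103.]
chamber top [452. 189.]
chamber top [219. 137.]
chamber top [336. 227.]
```

View pics/g6.png

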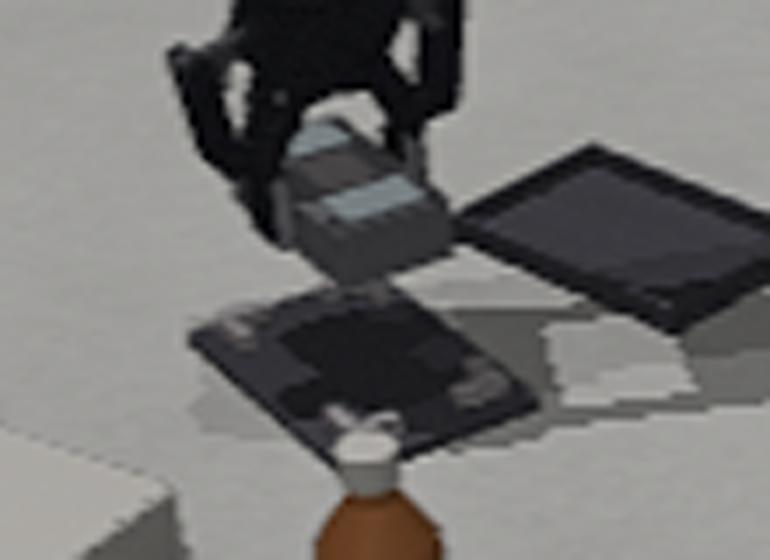

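Frame corners (190,335),(540,400),(340,468) and the chamber above agree with the projections to about 2 mm. The finger ends sit about 4 mm behind the TCP at this opening, so they should just clear the frame floor. Lower, slowly at the end.

step_arm --moves '[[[0, -0.15, -1.5, 0], [0, 0, -1.5, 0], [0, 0, -1.5, 0], [0, 0, -0.7, 0], [0, 0, -0.5, 0], [0, 0, 0, 0], [0, 0, 0, 0]]]'

```text
t: 20.15
tool_pos: [0.596, -0.3269, 0.0208]
tool_rot: [-3.126, 0.307, 0.001]
contact_force: [0.3, 0.1, -1.6]
opening: 0.0575
```

step_arm --moves '[[[0, 0, -0.2, 0], [0, 0, -0.2, 0], [0, 0, -0.2, 0], [0, 0, -0.2, 0], [0, 0, -0.1, 0], [0, 0, 0, 0], [0, 0, 0, 0]]]'

```text
t: 20.73
tool_pos: [0.5961, -0.327, 0.0123]
tool_rot: [-3.126, 0.307, 0.0]
contact_force: [-0.4, 1.1, -1.6]
opening: 0.0575
```

step_arm --moves '[[[0, 0, -0.1, 0], [0, 0, -0.1, 0], [0, 0, -0.1, 0], [0, 0, -0.1, 0], [0, 0, -0.05, 0], [0, 0, 0, 0], [0, 0, 0, 0]]]'

```text
t: 21.32
tool_pos: [0.5961, -0.327, 0.0078]
tool_rot: [-3.126, 0.307, 0.0]
contact_force: [0.1, -0.5, -2.4]
opening: 0.0572
```

step_arm --moves '[[[0, 0, -0.05, 0], [0, 0, -0.05, 0], [0, 0, -0.05, 0], [0, 0, 0, 0], [0, 0, 0, 0]]]'

```text
t: 21.73
tool_pos: [0.5961, -0.3269, 0.0063]
tool_rot: [-3.126, 0.307, 0.0]
contact_force: [-0.1, 0.5, -1.8]
opening: 0.0573
```

step_arm --moves '[[[0, 0, -0.05, 0], [0, 0, -0.05, 0], [0, 0, -0.05, 0], [0, 0, 0, 0], [0, 0, 0, 0]]]'

```text
t: 22.15
tool_pos: [0.5965, -0.3272, 0.006]
tool_rot: [3.126, -0.307, 0.001]
contact_force: [-4.2, 2.7, 5.7]
opening: 0.0572
```

Contact at about the expected floor height (TCP 6 mm). Release and rise.

step_arm --moves '[[[0, 0, 0, 0], [0, 0, 0, 0], [0, 0, 0, 0], [0, 0, 0, 0], [0, 0, 0, 0]]]' --grip 0

```text
t: 22.57
tool_pos: [0.5962, -0.327, 0.0047]
tool_rot: [-3.126, 0.307, 0.0]
contact_force: [-0.1, -0.6, -0.3]
opening: 0.0851
```

step_arm --moves '[[[0, 0, 0.5, 0], [0, 0, 1, 0], [0, 0, 2, 0], [0, 0, 3, 0], [0, 0, 4, 0], [0, 0, 4, 0], [0, 0, 4, 0], [0, 0, 4, 0], [0, 0, 0, 0]]]'

```text
t: 23.32
tool_pos: [0.6001, -0.3296, 0.2437]
tool_rot: [3.117, -0.306, 0.027]
contact_force: [0.7, -0.4, 2.4]
opening: 0.0855
```

step_arm --moves '[[[-3, 2.5, 0, 0], [-3, 2.5, 0, 0], [-3, 2.5, 0, 0], [-3, 2.5, 0, 0], [-2, 2, 0, 0], [0, 0, 0, 0]]]'

```text
t: 23.82
tool_pos: [0.4533, -0.204, 0.23]
tool_rot: [-3.126, 0.305, 0.001]
contact_force: [-0.2, -0.0, 0.1]
opening: 0.0853
```

Run:
```python
from m import *
s=viewer.get_image("scene"); t=viewer.get_image("top")
a=cv2.resize(s[160:220,150:230],(800,600),interpolation=2)[:, :]
a=cv2.resize(s[165:215,155:225],(420,300),interpolation=2); b=cv2.resize(t[165:240,390:485],(380,300),interpolation=2)
cv2.imwrite("pics/g7.png",np.hstack([a,b]))
print(rect("top","chamber_center",.038)); 
for n in("top","scene"):
  for r in nets.pinpoint(n,"chamber_center")[:1]: print(n,r["confidence"],back(n,r["at"],.023).round(4))
for th in("reagent","dish","jar","beaker"):
  for r in nets.pinpoint("scene",th)[:1]: print(th,r["at"])
```

```text
(0.86, 597.2, -322.7, 121.4, 63.8, 'yaw', -0.197, [[554.0, -376.0], [617.0, -388.0], [640.0, -269.0], [578.0, -257.0]])
top 0.6 [ 0.5943 -0.3305  0.023 ]
scene 0.78 [ 0.6108 -0.3216  0.023 ]
reagent [304.8, 233.5]
dish [272.6, 187.0]
jar [190.9, 188.5]
beaker [246.6, 264.9]
```

View pics/g7.png

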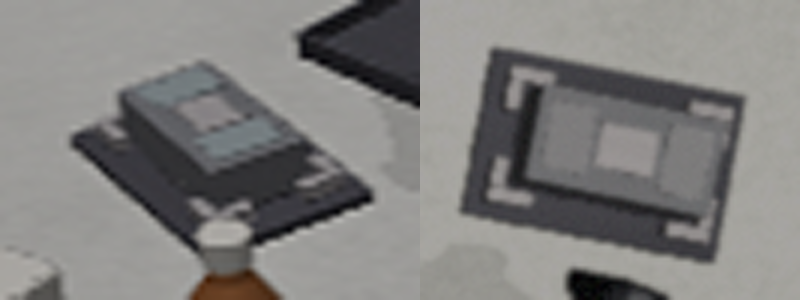

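Left: chamber lies in the frame, looking level, its top corners near (208,62),(310,140),(212,172),(120,95). Right: top at (528–737, 82–215). I'll overlay the expected fully seated wireframe to judge height and tilt.

Run:
```python
from m import *
from scipy.optimize import minimize
ims={n:viewer.get_image(n) for n in("scene","top")}
win={"scene":(155,165,225,215),"top":(390,165,485,240)}
c=np.array([.5958,-.3248]);ps=-.194
def pts(c,ps,w,l,z):
    ex=np.array([np.cos(ps),np.sin(ps)]);ey=np.array([-np.sin(ps),np.cos(ps)])
    return [(*(c+i*w/2*ex+j*l/2*ey),z) for i,j in((1,1),(1,-1),(-1,-1),(-1,1))]
out=[]
for n,sc in(("scene",8),("top",8)):
    x0,y0,x1,y1=win[n]
    if n=="top": x0,y0,x1,y1=400,172,475,236
    a=cv2.resize(ims[n][y0:y1,x0:x1],None,fx=sc,fy=sc,interpolation=2)
    # shift from plate fit: none, draw raw
    def dr(P,col):
        q=np.array([((proj(n,p)-[x0,y0]+.5)*sc) for p in P]).round().astype(int); cv2.polylines(a,[q],True,col,1); print(n,q.tolist())
    dr(pts(c,ps,.104,.156,.008),(0,255,255))
    dr(pts(np.array([.5961,-.327]),ps,.058,.110,.038),(0,0,255))
    dr(pts(np.array([.5961,-.327]),ps,.058,.110,.008),(0,255,0))
    out.append(cv2.resize(a,(400,int(a.shape[0]*400/a.shape[1])) if 0 else None,fx=.68,fy=.68))
h=max(o.shape[0] for o in out); out=[cv2.copyMakeBorder(o,0,h-o.shape[0],0,0,0) for o in out]
im=np.hstack(out);print(im.shape);cv2.imwrite("pics/g8.png",im)
```

```text
scene [[278, 339], [95, 180], [314, 106], [504, 254]]
scene [[288, 229], [158, 121], [282, 80], [416, 184]]
scene [[296, 293], [167, 183], [289, 141], [422, 247]]
top [[66, 36], [575, 137], [512, 474], [1, 373]]
top [[166, 115], [536, 188], [500, 382], [129, 308]]
top [[134, 124], [493, 195], [458, 383], [98, 312]]
(348, 789, 3)
```

View pics/g8.png

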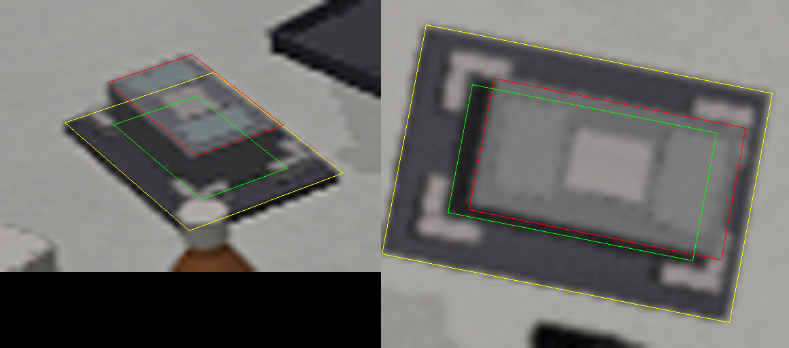

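Left and right: the red outline of the seated top matches the visible block in both cameras (corners (284,124) and (195,157) on the left), and the yellow plate outline fits as well. The chamber is flat and home, and the arm is clear. Handing in.

```bash
python3 -c "
from station import ctrl,readout
o=readout.get_obs();print(o['t'],o['contact_force'])
print(ctrl.finish_job())"
```

```text
24.3667 [-0.22764566 -0.03923927 -0.21407725]
the job is handed in; nothing more can be done
None
```

The job is done and handed in at 24.4 s of the 64 s allowed; `finish_job` reported no verdict.

- **Clamp:** I swung the handle over centre to its stop. I let go for a bit over 2 s with the fingers clear, and in the picture it stayed locked at about h = 1.53. I then swung it back, and the picture matched fully open (h = 0).
- **Chamber:** I lifted it from the nest and lowered it slowly between the frame's corner pieces. Contact was light, about 6 N at the tool, and came within 1 mm of the expected height. Then I released it and backed away.

**Last checks:**
- **Seating:** The outline of a chamber lying flat and fully home matched the picture in both cameras. It sits about 2 mm off the frame's centre, with 4 mm of play. I did not press on it to confirm.
- **Arm:** It was touching nothing at hand-in, with near-zero force.
- **Disagreements:** The networks' point estimates for the chamber differed by 4 to 15 mm from this, and they gave wrong positions for the bottle and jar in the last call. I went by the overlays instead.
- **Bystanders:** The dish and beaker were found at their starting places. The bottle was in view at the end but not measured. I did not recheck the jar and the brush, but the arm's paths stayed well clear of all of them.

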